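# Swap a damaged filter cassette and reject it

## Robot

A 6-joint arm with a two-finger parallel gripper is mounted at the origin on the work surface. World frame = base frame: x ahead of the robot, y to its left, z up, the work surface at z = 0. Lengths are in m, angles in rad, forces in N, time in s.
With the tool pointing down it reaches from about 0.35 to 0.775 m from the base axis. Payload 7.3 kg.
Tool frame: the origin (TCP) lies on the centre line of the jaws, within the pads' length; the fingertips stand 25 mm ahead of it and the grasp point (between the pads) lies 6 mm ahead of it; z points along the fingers, y is the direction in which the jaws open and shut (so a half turn about z gives the same grasp; the last joint's range is limited). The gripper opens to 92 mm and grips with 3 to 60 N. Pads are 19 mm wide; open, the fingers measure 130 mm over their backs; the gripper's body (75 mm by 190 mm) begins 47 mm behind the grasp point.
Start: joints at [-1.493, 0.342, 1.524, -0, 1.275, -0.146], TCP at [0.117, -0.512, 0.252] pointing down, gripper open.
Joint ranges: [-2.53, 2.53], [-0.77, 2.02], [0.04, 2.7], [-1, 4.14], [0.28, 2.66], [-3.11, 3.11]. Speed limits (rad/s): [2.57, 2.57, 3.14, 3.14, 3.14, 3.14].

## Interface

Orientations are given as [roll, pitch, yaw] about the fixed x, y, z axes, in that order (R = Rz(yaw) Ry(pitch) Rx(roll)).
In Python, from cell import telemetry, read_camera, workorder gives the robot as it stands.
- The arm moves only by the shell command python3 -m creep 'ROWS' [FORCE]. ROWS is JSON, one flat list of numbers, 5 for each row, row after row: the opening, from 0 (shut) to 1 (fully open), then the shift along the world's x, y, z in m, then the turn about the world's z in rad. A call has 1 to 12 rows; each row shifts and turns the pose as measured when the row begins; what a row does not reach is not made up. A row lasts 1/8 s, in which the tool goes at most 62.5 mm and 10.7 degrees, less where a joint would pass 70% of its speed; a pose out of reach is approached as far as the arm can. A call is refused whole if a number of a shift passes 0.0625 or a number of a turn 0.188, either way. A call with a gripper value outside its range is refused whole. The fingers move at their own pace and stop on an object; FORCE is the grip in N (left out, the last holds). Time passes only in rows, so rows that do not move let the fingers close. It gives the time, the measured TCP pose, the force and the opening at its end, in the units of the state.
- telemetry.observe(): the state, without advancing time (a new reading comes with each control period).
- read_camera(name): name is "scene" or "side" or "wrist"; returns a dict with "image" (480x640x3 uint8, red, green, blue), "fovy" (degrees; the focal length in pixels is half the picture's height over the tangent of half this angle, whatever the lens; pixels are square), "cx", "cy" (the principal point, pixels), "R" (3x3) and "t" (3): a world point X has camera coordinates R X + t. Camera axes: x right, y down, z forward; pixel columns grow to the right and rows downward; lengths in m; the calibration is good to about 2 mm. A picture is of the moment at which its call begins. There is no depth.
- workorder.hand_in(): hands the job in, once; it reports no verdict.
The state is a dict: "time": time; "qpos": joint angles; "qvel": joint speeds; "joint_efforts": joint torques, N m; "tool_pos": TCP position; "tool_rot": TCP orientation; "contact_force": force on the tool from outside, world axes, zero at the start; "torque": the same for the moment, N m; "opening": finger opening in m.
Only numpy, scipy, OpenCV 4.12 (cv2) and the standard library are available. Lean on these libraries where they do the work, as an engineer would, in place of code of your own. Each camera call takes 0.05 s, during which the arm holds its last target.

## Task

One of the two filter cassettes clipped in the bays of the aluminium carrier has a corner torn off: pull it straight up past its spring latch, lower it into the wire reject basket and let go only when it is well down inside. Then take the spare cassette from the cardboard pad and press it straight down into the emptied bay until it lies flat on the bay's floor and the latch has snapped back over its end. Leave the sound cassette in the other bay where it is, and do not push the other things on the bench about.

Things in the scene. Friction and masses are not known exactly. Their poses are not given: they have to be found in the camera images.
- damaged_center (a point): Damaged cassette (starts in a bay): flat steel frame 150 (x) x 90 (y) x 20 mm thick, 0.28 kg, one corner 60 x 30 mm at +x +y torn off. Black upright grip in the middle of the top, 60 mm long along y, 14 mm thick along x, rising from 20 to 58 mm above the underside: pinch it from above across x. Site: 29 mm above the underside, at the middle; z up.
- sound_center (a point): Sound cassette in the other bay, to be left alone: same size and grip as the damaged one, all four corners whole. Site: 29 mm above its underside, at the middle; same axes.
- spare_center (a point): Spare cassette, whole, same size, mass and grip as the others, lying on a cardboard pad (190 x 130 x 6 mm, left or right of the carrier); fits a bay either way round. Site: 29 mm above its underside, at the middle; x along its length, y along its grip, z up.
- bay_a (a point): Centre of the floor (10 mm above the bench) of the bay on the carrier's +y side: a pocket 156 (x) x 96 (y) mm, walls 9 mm high, so a cassette has 3 mm of play on each side. x along the bay towards its latch end, away from the robot; z up. A seated cassette's centre is 29 mm above this point.
- bay_b (a point): The same for the bay on the carrier's -y side. Bay centres are 112 mm apart.
- latch_a (a joint): Spring latch at bay a's +x end: white nose 30 mm wide, 45 degree slopes above and below, in a grey housing 52 mm high. 0 m = home: tip 9 mm in over the pocket, 29.5 mm above its floor; up to 0.014 = pushed back. A cassette pressed down or pulled up pushes it back by itself with 5 to 10 N; the spring (2.5 to 5 N) snaps it home.
- latch_b (a joint): The same for bay b.
- basket: Fixed wire reject basket left or right of the carrier: inside 220 (x) x 170 (y) mm, walls 5 mm, rim 90 mm and floor 4 mm above the bench. Origin: centre of its underside, x along its length, z up. A thin aluminium disc in it may be moved.
- tape: Bystander, to be left alone: cardboard-coloured ring of tape, 96 mm across, 48 mm high. Origin at its underside or middle.
- driver: Bystander, to be left alone: screwdriver with black handle, 190 mm long, lying. Origin at its underside or middle.
- bowl: Bystander, to be left alone: steel mixing bowl, 150 mm across, 70 mm high. Origin at its underside or middle.
- carton: Bystander, to be left alone: small closed carton 100 x 130 x 80 mm. Origin at its underside or middle.
- jar: Bystander, to be left alone: white jar with steel cap, 60 mm across, 100 mm high. Origin at its underside or middle.
- whisk: Bystander, to be left alone: small steel whisk, 190 mm long, lying. Origin at its underside or middle.
There are look-alikes about, which are no part of the job. Leave any green look-alike of the part that bears damaged_center alone.

How it is judged:
By the outcome, as a careful person would: the job done as asked, in the order asked, and still so for the second after the job is handed in, with the robot touching nothing.
It also fails if it takes over 66 s, if anything falls off the work surface, if the arm or the gripper's body presses on something with over 40 N, if the wrist force passes 120 N, or if a joint passes its speed limit or range.

## Working session

There is one attempt and no reset: what is moved stays moved. The work goes in short steps, Python scripts to look and compute and a shell command to move; the robot and the scene stay as the last step left them, time stands still between calls to the robot, and variables do not carry over. Pictures are saved under pics/ and viewed, and the job is handed in when it is done.

```bash
ls; mkdir -p pics
cat > h.py <<'E'
import numpy as np, cv2
from cell import telemetry, read_camera
def snap(name,fn):
    c=read_camera(name); np.savez('pics/'+fn+'.npz',**{k:np.array(v) for k,v in c.items()})
    cv2.imwrite('pics/'+fn+'.png',cv2.cvtColor(c['image'],cv2.COLOR_RGB2BGR)); return c
def load(fn):
    return dict(np.load('pics/'+fn+'.npz'))
def K(c):
    f=240/np.tan(np.radians(float(c['fovy']))/2); return f,float(c['cx']),float(c['cy'])
def ray(c,u,v):
    f,cx,cy=K(c); R=np.array(c['R']); t=np.array(c['t'])
    d=R.T@np.array([(u-cx)/f,(v-cy)/f,1.]); return -R.T@t,d/np.linalg.norm(d)
def plane(c,u,v,z):
    o,d=ray(c,u,v); return o+d*(z-o[2])/d[2]
def tri(obs):
    A=np.zeros((3,3));b=np.zeros(3)
    for c,u,v in obs:
        o,d=ray(c,u,v);P=np.eye(3)-np.outer(d,d);A+=P;b+=P@o
    x=np.linalg.solve(A,b); res=[np.linalg.norm((np.eye(3)-np.outer(d,d))@(x-o)) for o,d in [ray(*q) for q in obs]]
    return x,res
def proj(c,X):
    f,cx,cy=K(c); p=np.array(c['R'])@np.array(X)+np.array(c['t']); return f*p[0]/p[2]+cx,f*p[1]/p[2]+cy
E
python3 - <<'E'
from h import *
np.set_printoptions(precision=4,suppress=True)
for n in ['scene','side','wrist']:
    c=snap(n,n+'0'); print(n,c['fovy'],c['cx'],c['cy'],'cam at',-np.array(c['R']).T@np.array(c['t']))
print(telemetry.observe())
E
```

```text
pics
scene 50.2545106069516 331.005943997093 237.2449154129574 cam at [ 1.3853 -0.3765  1.0675]
side 57.63319746059463 323.2451992461901 243.2678032389279 cam at [0.2192 0.646  0.6747]
wrist 66.769287914616 319.06733137612935 242.54303441199866 cam at [ 0.1865 -0.4953  0.3847]
{'time': 0.15, 'qpos': array([-1.493 ,  0.3426,  1.5247, -0.    ,  1.2754, -0.146 ]), 'qvel': array([ 0.0002, -0.0021, -0.0031,  0.0009,  0.0019,  0.0002]), 'joint_efforts': array([  0.0014, -43.147 , -24.4353,   0.0717,   0.0537,  -0.0001]), 'tool_pos': array([ 0.1165, -0.5116,  0.2512]), 'tool_rot': array([-3.1405, -0.0002,  0.2238]), 'contact_force': array([0.6377, 0.2482, 0.6975]), 'torque': array([-0.0662, -0.0014,  0.0109]), 'opening': 0.09149766025387825}
```

View pics/scene0.png

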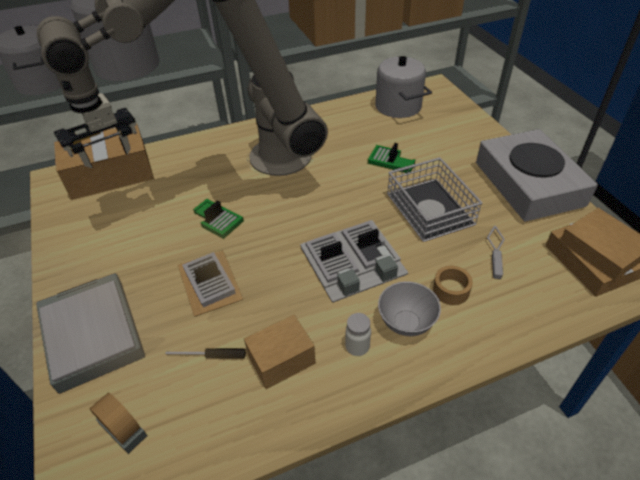

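View pics/side0.png

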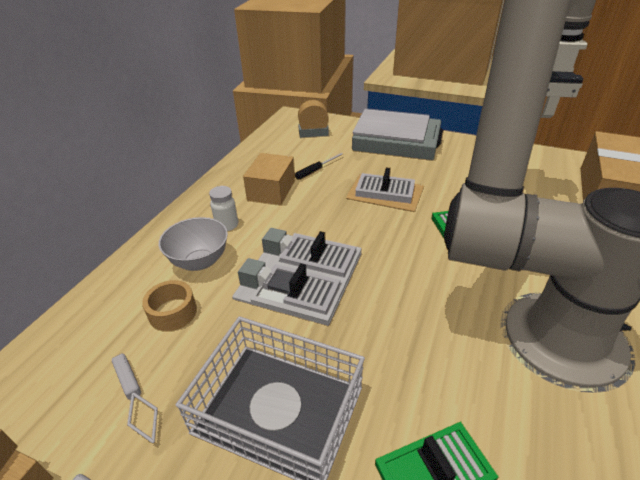

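View pics/wrist0.png

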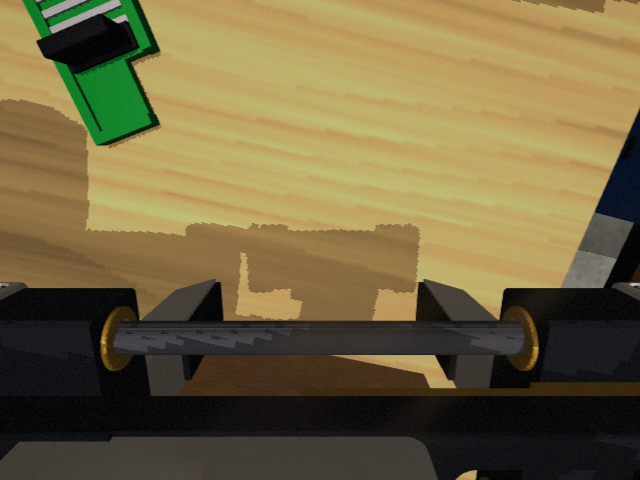

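Run:
```python
from h import *
a=cv2.imread('pics/scene0.png')[210:310,280:430]; b=cv2.imread('pics/side0.png')[220:330,225:375]
cv2.imwrite('pics/zs.png',cv2.resize(a,None,fx=5,fy=5,interpolation=cv2.INTER_CUBIC))
cv2.imwrite('pics/zd.png',cv2.resize(b,None,fx=5,fy=5,interpolation=cv2.INTER_CUBIC))
a=cv2.imread('pics/scene0.png')[235:325,165:265]; b=cv2.imread('pics/side0.png')[160:220,335:435]
cv2.imwrite('pics/zp.png',np.vstack([cv2.resize(x,None,fx=4,fy=4,interpolation=cv2.INTER_CUBIC) for x in(a,b)]))
```

```text
(no output)
```

View pics/zs.png

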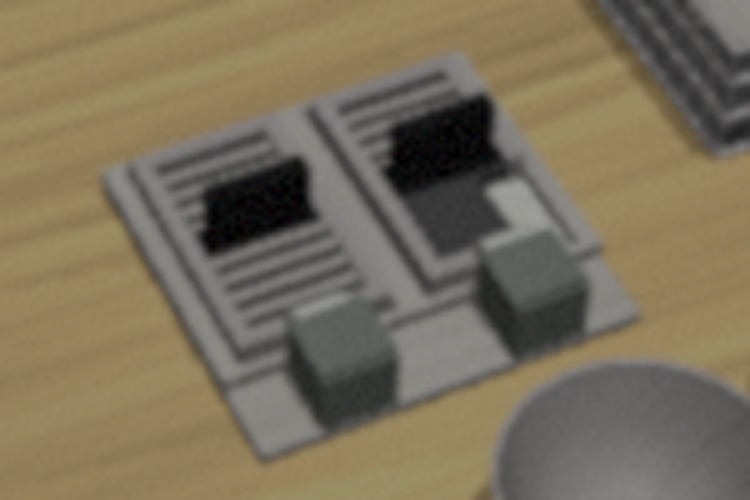

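View pics/zd.png

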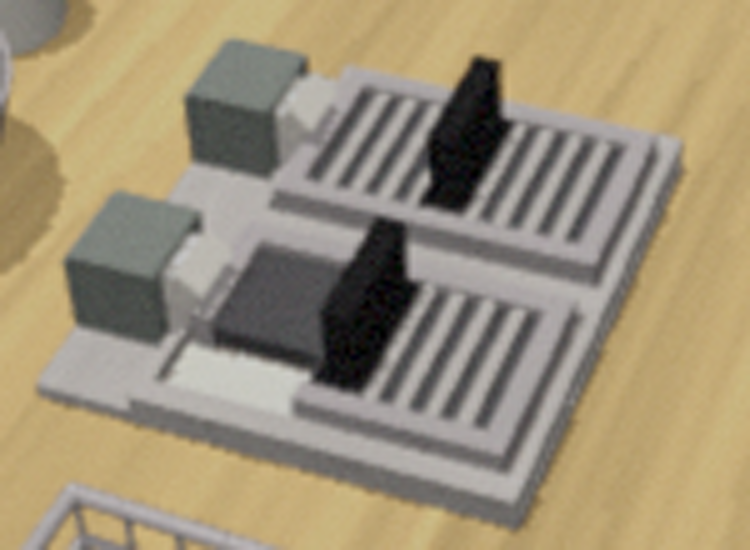

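View pics/zp.png

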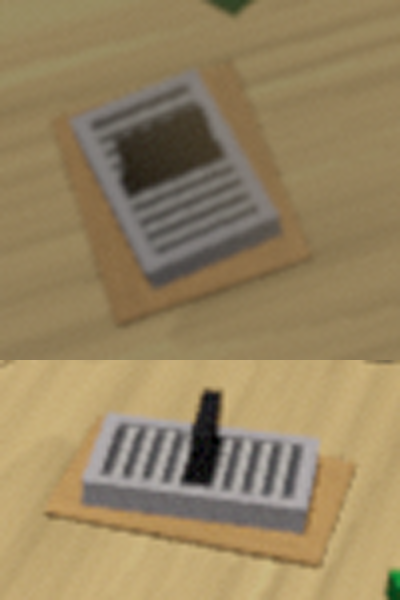

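Run:
```python
from h import *
np.set_printoptions(precision=4,suppress=True)
s,d,w=load('scene0'),load('side0'),load('wrist0')
S=lambda x,y:(s,280+x/5,210+y/5); D=lambda x,y:(d,225+x/5,220+y/5)
print('dam grip top -y end',tri([S(400,130),D(395,222)]))
print('dam grip top +y end',tri([S(490,98),D(328,290)]))
print('sound grip',tri([S(210,185),D(492,62)]),tri([S(300,160),D(435,140)]))
P=lambda x,y:(s,165+x/4,235+y/4);Q=lambda x,y:(d,335+x/4,160+(y-360)/4)
# corners of spare
print('spare corners',tri([P(72,118),Q(318,438)]) )
for p in [(72,118),(190,70),(278,216),(152,272)]: print(plane(*P(*p),.026))
for p in [(110,412),(318,438),(308,508),(85,488)]: print(plane(*Q(*p),.026))
print('basket rim side');
for p in [(240,325),(363,358),(321,470),(186,407)]: print(plane(d,*p,.09))
print('basket rim scene');
for p in [(388,174),(439,160),(480,205),(423,236)]: print(plane(s,*p,.09))
print('carrier base scene')
for p in [(105,175),(465,55),(600,245),(220,385)]: print(plane(*S(*p),.019))
print(np.array(w['R']),telemetry.observe()['tool_rot'])
```

```text
dam grip top -y end (array([0.5117, 0.0593, 0.067 ]), [np.float64(0.001962881993229399), np.float64(0.001962881993229429)])
dam grip top +y end (array([0.5164, 0.1115, 0.0748]), [np.float64(0.0016080684055034804), np.float64(0.0016080684055034375)])
sound grip (array([ 0.5119, -0.051 ,  0.0693]), [np.float64(0.0002611058432476024), np.float64(0.0002611058432476208)]) (array([0.5146, 0.0023, 0.0671]), [np.float64(0.0019864173128265267), np.float64(0.00198641731282648)])
spare corners (array([ 0.3845, -0.4067,  0.0271]), [np.float64(0.00037441332966948456), np.float64(0.0003744133296693996)])
[ 0.3839 -0.4066  0.026 ]
[ 0.3725 -0.3224  0.026 ]
[ 0.5216 -0.3005  0.026 ]
[ 0.5335 -0.3859  0.026 ]
[ 0.5302 -0.3915  0.026 ]
[ 0.3846 -0.409   0.026 ]
[ 0.3711 -0.322   0.026 ]
[ 0.5155 -0.2928  0.026 ]
basket rim side
[0.54  0.258 0.09 ]
[0.3239 0.2449 0.09  ]
[0.3212 0.4269 0.09  ]
[0.5359 0.4181 0.09  ]
basket rim scene
[0.331 0.238 0.09 ]
[0.3335 0.4138 0.09  ]
[0.5582 0.4113 0.09  ]
[0.6005 0.2035 0.09  ]
carrier base scene
[ 0.4374 -0.0858  0.019 ]
[0.4313 0.1423 0.019 ]
[0.5949 0.1442 0.019 ]
[ 0.6024 -0.0833  0.019 ]
[[ 0.2221 -0.975  -0.0012]
 [-0.9386 -0.2141  0.2707]
 [-0.2642 -0.059  -0.9627]] [-3.1405 -0.0002  0.2238]
```

```bash
python3 -m creep '[1,0.03,0,0.01,0.168, 1,0.04,0.005,0.01,0.168, 1,0.042,0.008,0.006,0.168, 1,0.042,0.008,0.006,0.168, 1,0.042,0.008,0.006,0.168, 1,0.042,0.008,0.006,0.168, 1,0.042,0.008,0.006,0.168, 1,0.042,0.008,0,0.168, 1,0.02,0.008,0,0, 1,0,0,0,0]'
python3 - <<'E'
from h import *
snap('wrist','w1');print(telemetry.observe())
E
```

```text
time: 1.4
tool_pos: [0.4672, -0.4466, 0.2986]
tool_rot: [-3.134, -0.003, 1.605]
contact_force: [-0.4, 1.0, -0.7]
opening: 0.0916
{'time': 1.45, 'qpos': array([-0.88071034,  0.55410297,  1.05657892, -0.00452444,  1.53827792,
       -0.91391569]), 'qvel': array([-0.03077383, -0.0149768 ,  0.01168545, -0.00385133, -0.00102588,
       -0.01588181]), 'joint_efforts': array([  0.95026217, -55.76636195, -26.82219028,   0.06495702,
         0.12682754,   0.06021447]), 'tool_pos': array([ 0.46636564, -0.44703248,  0.29868909]), 'tool_rot': array([-3.13351356e+00, -3.07363588e-03,  1.60415302e+00]), 'contact_force': array([-0.43995058,  0.07730865, -1.25880384]), 'torque': array([ 0.00021765, -0.12074692, -0.04016003]), 'opening': 0.0915071846362958}
```

View pics/w1.png

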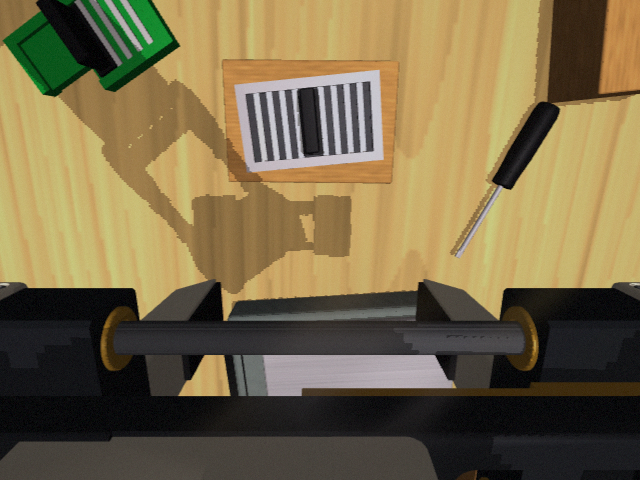

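```bash
python3 -m creep '[1,-0.04,0.02,0,-0.025, 1,-0.04,0.03,0,0, 1,0,0,0,0]'
python3 - <<'E'
from h import *
snap('wrist','w2')
E
python3 -m creep '[1,0.04,0.05,0.01,0, 1,0.04,0.055,0.01,0, 1,0.03,0.055,0.01,0, 1,0.02,0.055,0,0, 1,0,0.055,0,0, 1,0,0.055,0,0, 1,0,0.015,0,0, 1,0,0,0,0]'
python3 - <<'E'
from h import *
snap('wrist','w3')
E
python3 -m creep '[1,-0.05,0.03,0,0,1,-0.04,0.05,0,0, 1,0,0.02,0,0,1,0,0,0,0]'
python3 - <<'E'
from h import *
snap('wrist','w4')
E
```

```text
time: 1.82
tool_pos: [0.3792, -0.3967, 0.2966]
tool_rot: [-3.129, -0.005, 1.568]
contact_force: [0.7, -0.3, 0.3]
opening: 0.0916
time: 2.88
tool_pos: [0.5145, -0.0618, 0.3298]
tool_rot: [-3.142, 0.004, 1.548]
contact_force: [-0.3, -0.8, -0.8]
opening: 0.0919
time: 3.42
tool_pos: [0.4243, 0.0324, 0.3287]
tool_rot: [-3.141, 0.006, 1.535]
contact_force: [0.4, -0.6, 0.1]
opening: 0.0919
```

View pics/w2.png

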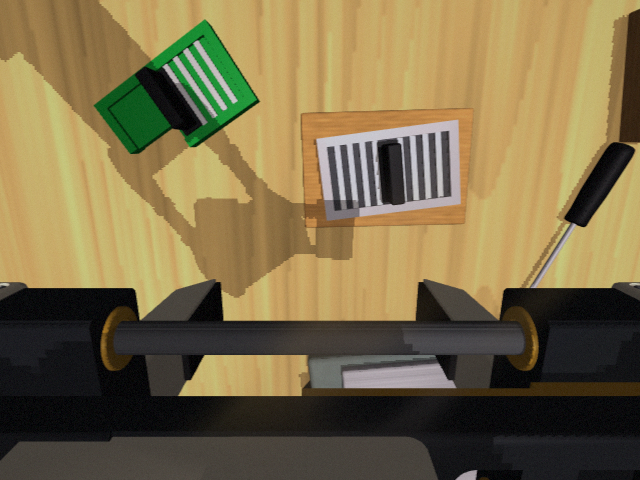

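View pics/w3.png

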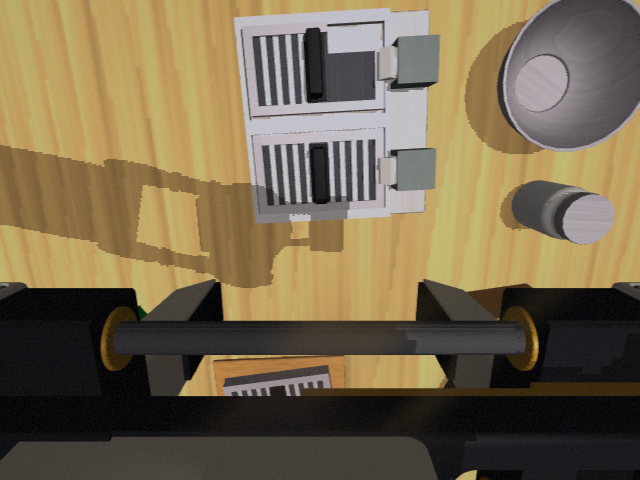

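View pics/w4.png

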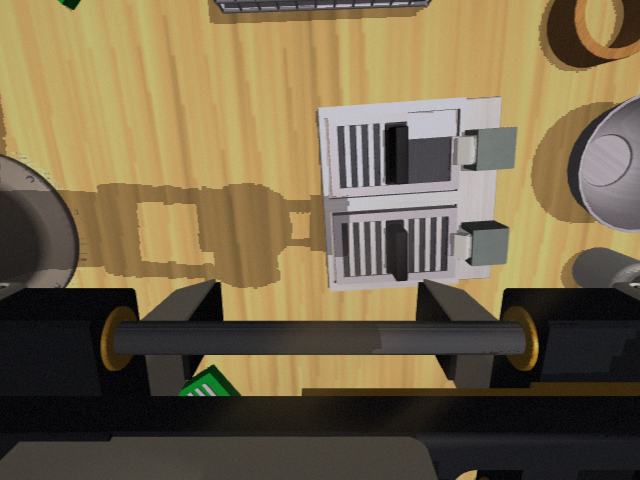

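```bash
python3 -m creep '[1,0.01,0.05,0,0.02,1,0,0.055,0,0.02, 1,0,0.04,0,0,1,0,0,0,0]'
python3 - <<'E'
from h import *
snap('wrist','w5')
def z(fn,r,k): 
    i=cv2.imread(f'pics/{fn}.png')[r[1]:r[3],r[0]:r[2]]; i=cv2.convertScaleAbs(i,alpha=1.5,beta=25)
    return cv2.resize(i,None,fx=k,fy=k,interpolation=cv2.INTER_CUBIC)
cv2.imwrite('pics/q3.png',z('w3',(230,5,445,230),3.5/1.35))
cv2.imwrite('pics/q4.png',z('w4',(310,90,525,295),3.5/1.35))
cv2.imwrite('pics/q12.png',np.hstack([z('w1',(215,50,405,190),2.1),z('w2',(295,100,485,240),2.1)]))
E
```

```text
time: 3.98
tool_pos: [0.4396, 0.1734, 0.3278]
tool_rot: [3.141, 0.009, 1.564]
contact_force: [0.7, 0.4, -1.1]
opening: 0.0917
```

View pics/w5.png

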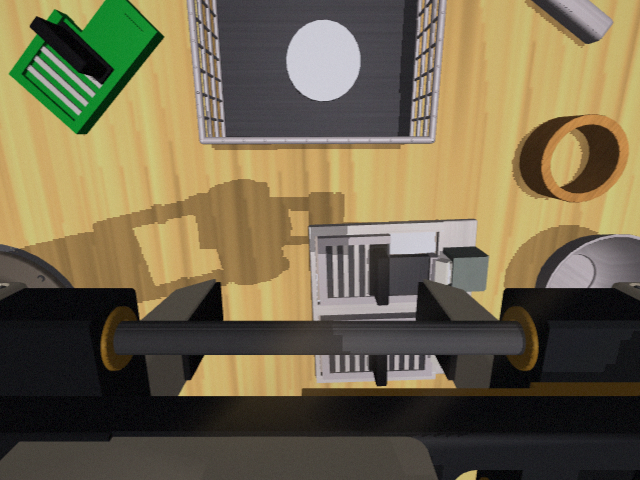

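View pics/q3.png

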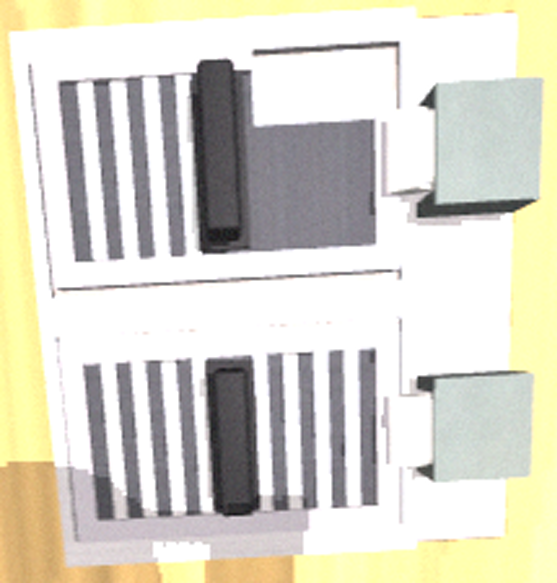

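View pics/q4.png

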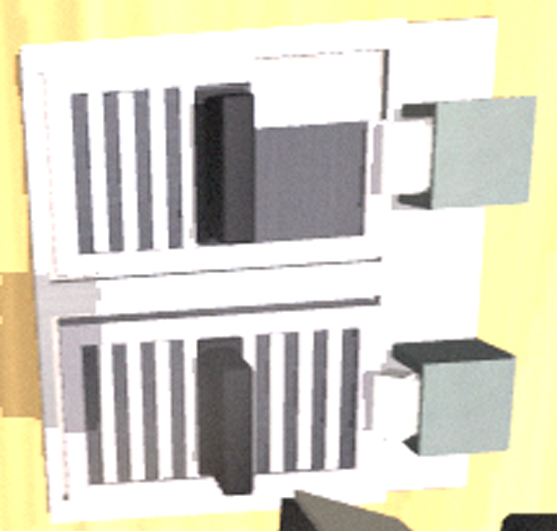

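View pics/q12.png

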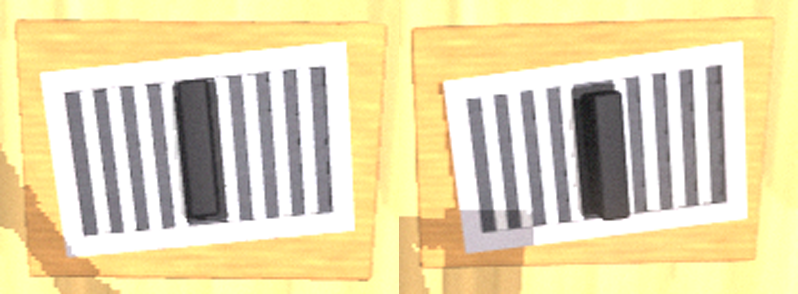

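Run:
```python
from h import *
np.set_printoptions(precision=4,suppress=True)
w1,w2,w3,w4,w5=[load(f'w{i}') for i in range(1,6)]
k=3.5/1.35
A=lambda x,y:(w3,230+(x+.5)/k-.5,5+(y+.5)/k-.5); B=lambda x,y:(w4,310+(x+.5)/k-.5,90+(y+.5)/k-.5)
C=lambda x,y:(w1,215+x/2.1-.25,50+y/2.1-.25); D=lambda x,y:(w2,295+x/2.1-.25,100+y/2.1-.25)
def pr(n,p,q):
    r=tri([p,q]); print(n,r[0],np.array(r[1]).max(),'planes .068/.064',plane(*p,.068)[:2],plane(*q,.068)[:2])
pr('dam+',A(214,62),B(237,95));pr('dam-',A(224,228),B(236,241))
pr('snd+',A(231,369),B(236,363));pr('snd-',A(241,508),B(237,492))
pr('spare+',C(196,81),D(208,92));pr('spare-',C(203,217),D(216,217))
def quad(n,P,z):
    X=np.array([plane(*p,z) for p in P]);print(n,X[:,:2].tolist(),'c',X.mean(0)[:2],'sides',[round(float(np.linalg.norm(X[i]-X[(i+1)%4])),4) for i in range(4)],'yaw',[round(float(np.degrees(np.arctan2(*(X[j]-X[i])[[1,0]]))),2) for i,j in((0,1),(3,2),(0,3),(1,2))])
quad('bay a w3',[A(52,293),A(400,271),A(398,45),A(32,64)],.019)
quad('bay a w4',[B(52,275),B(380,258),B(383,50),B(43,75)],.019)
quad('bay b w3',[A(78,540),A(402,522),A(400,318),A(58,338)],.019)
quad('spare w1',[(w1,248,171),(w1,383,158),(w1,380,70),(w1,235,85)],.026)
quad('spare w2',[D(465-399,252),D(747-399,215),D(742-399,42),D(445-399,82)],.026)
for p in [(204,142),(435,140)]: print('basket near rim',plane(w5,*p,.09))
print('basket +x inner', [plane(w5,*p,.09) for p in [(443,0),(190,0)]])
print('disc',plane(w5,324,60,.006))
```

```text
dam+ [0.5108 0.1146 0.0666] 0.00013691003486138587 planes .068/.064 [0.5107 0.1141] [0.5106 0.1146]
dam- [0.5128 0.0567 0.0645] 0.0003196472052540677 planes .068/.064 [0.513  0.0565] [0.5118 0.0569]
snd+ [0.5145 0.0032 0.0619] 1.7821268078131895e-05 planes .068/.064 [0.5145 0.0033] [0.5132 0.0047]
snd- [ 0.5165 -0.0546  0.0662] 0.0012907468350164704 planes .068/.064 [ 0.5175 -0.0534] [ 0.5152 -0.0548]
spare+ [ 0.4494 -0.3255  0.0559] 0.00023428207307960827 planes .068/.064 [ 0.45   -0.3269] [ 0.447  -0.3256]
spare- [ 0.4549 -0.3848  0.061 ] 0.0006778293622101317 planes .068/.064 [ 0.4548 -0.3852] [ 0.4538 -0.3831]
bay a w3 [[0.4354977969360966, 0.03682479358878411], [0.5902355023255352, 0.042546607794032645], [0.5870706053733665, 0.1313648958171569], [0.4339259422007593, 0.12778530986106262]] c [0.5117 0.0846] sides [0.1548, 0.0889, 0.1532, 0.091] yaw [2.12, 1.34, 90.99, 92.04]
bay a w4 [[0.43634752129493043, 0.03787645847562833], [0.5900352629722803, 0.04045865724231558], [0.585051440081523, 0.13235539471526428], [0.43477194419283244, 0.12719668313750643]] c [0.5116 0.0845] sides [0
[... 371 characters left out ...]
4080572432199994], [0.5315381177448739, -0.3890227209207758], [0.5213638139864238, -0.3016110673910669], [0.3725614651516702, -0.3207519802776517]] c [ 0.4525 -0.3549] sides [0.1483, 0.088, 0.15, 0.0881] yaw [7.37, 7.33, 97.76, 96.64]
spare w2 [[0.38274155505178115, -0.40888861004182186], [0.5320568076470824, -0.3888747502677093], [0.5208607663099758, -0.30185343939599174], [0.37232882139295154, -0.32069444471660913]] c [ 0.452  -0.3551] sides [0.1507, 0.0877, 0.1497, 0.0888] yaw [7.63, 7.23, 96.73, 97.33]
basket near rim [0.3261 0.2433 0.09  ]
basket near rim [0.5526 0.2437 0.09  ]
basket +x inner [array([0.5499, 0.3633, 0.09  ]), array([0.3252, 0.3649, 0.09  ])]
disc [0.4452 0.331  0.006 ]
```

```bash
python3 -m creep '[0.5,0.03,-0.035,-0.04,0.02,0.5,0.03,-0.035,-0.05,0.02, 0.5,0.012,-0.018,-0.05,0,0.5,0,0,-0.05,0,0.5,0,0,0,0,0.5,0,0,0,0]'
```

```text
time: 4.78
tool_pos: [0.5152, 0.0715, 0.139]
tool_rot: [3.135, 0.012, 1.592]
contact_force: [0.7, 0.4, 0.0]
opening: 0.0466
```

```bash
python3 -m creep '[0.5,-0.003,0.014,-0.02,0.012,0.5,0,0,-0.02,0,0.5,0,0,-0.01,0,0.5,0,0,0,0]'
python3 - <<'E'
from h import *
snap('wrist','w6')
snap('side','s6')
E
```

```text
time: 5.28
tool_pos: [0.5177, 0.0849, 0.0971]
tool_rot: [3.118, 0.013, 1.604]
contact_force: [0.4, -0.1, 0.1]
opening: 0.0459
```

View pics/w6.png

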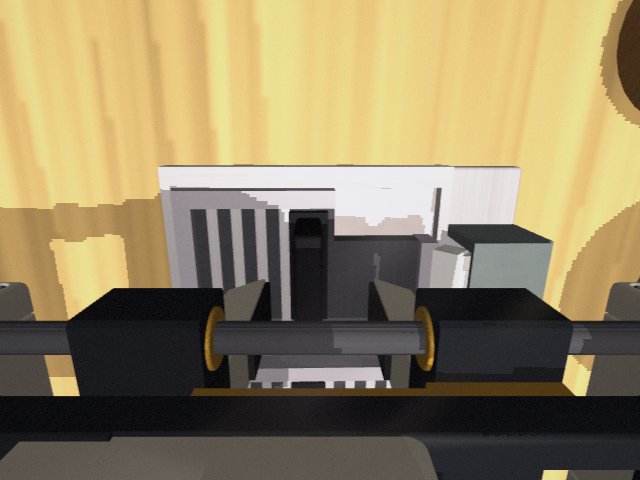

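View pics/s6.png

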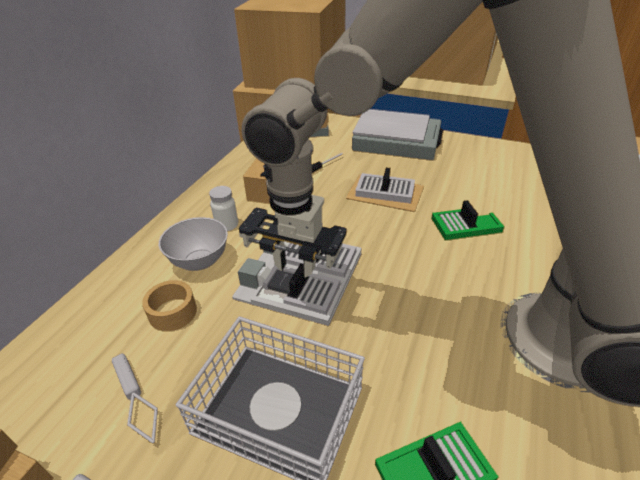

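```bash
python3 -m creep '[0.5,-0.0055,0,-0.01,0,0.5,0,0,-0.01,0]'; python3 -m creep '[0.5,0,0,-0.008,0,0.5,0,0,0,0]'
```

```text
time: 5.62
tool_pos: [0.5131, 0.0849, 0.0781]
tool_rot: [3.114, 0.013, 1.604]
contact_force: [-0.4, 0.3, 0.2]
opening: 0.0459
time: 5.88
tool_pos: [0.5124, 0.0848, 0.0684]
tool_rot: [3.116, 0.013, 1.604]
contact_force: [0.2, 0.5, 0.6]
opening: 0.046
```

```bash
python3 -m creep '[0.5,0,0,-0.006,0,0.5,0,0,0,0,0.1,0,0,0,0,0.1,0,0,0,0,0,0,0,0,0,0,0,0,0,0,0,0,0,0,0]' 40
```

```text
time: 6.75
tool_pos: [0.5125, 0.0848, 0.0631]
tool_rot: [3.116, 0.013, 1.604]
contact_force: [-0.7, -0.7, 5.6]
opening: 0.0138
```

Gripped (13.8 mm ≈ 14 mm grip). Pull straight up slowly.

```bash
python3 -m creep '[0,0,0,0.008,0,0,0,0,0.008,0,0,0,0,0.008,0,0,0,0,0.008,0,0,0,0,0.008,0,0,0,0,0.008,0]'; python3 -m creep '[0,0,0,0.01,0,0,0,0,0.02,0,0,0,0,0.02,0,0,0,0,0.02,0,0,0,0,0.02,0,0,0,0,0,0]';python3 - <<'E'
from h import *
snap('wrist','w7')
snap('side','s7')
E
```

```text
time: 7.5
tool_pos: [0.5107, 0.0848, 0.1132]
tool_rot: [3.12, 0.013, 1.604]
contact_force: [0.3, 0.6, -2.8]
opening: 0.0139
time: 8.25
tool_pos: [0.5124, 0.0848, 0.2101]
tool_rot: [3.113, 0.013, 1.604]
contact_force: [-0.6, -0.8, -3.3]
opening: 0.014
```

View pics/w7.png

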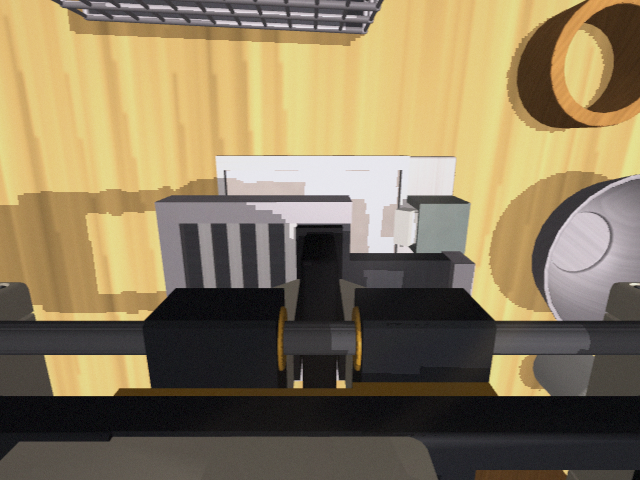

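View pics/s7.png

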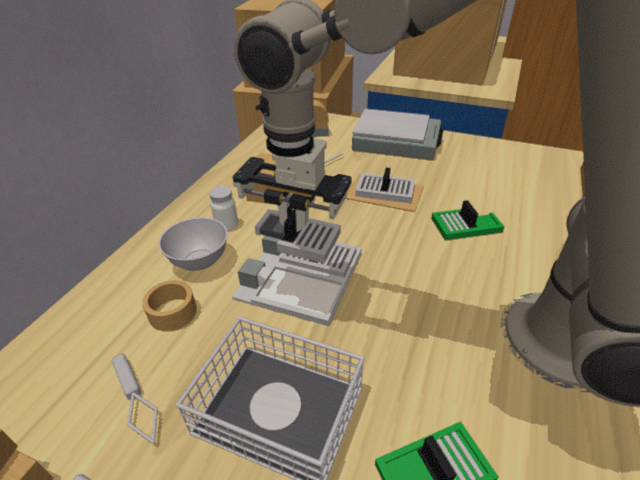

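```bash
python3 -m creep '[0,-0.005,0.015,0.005,0,0,-0.01,0.03,0,0,0,-0.01,0.03,0,0,0,-0.01,0.03,0,-0.01,0,-0.01,0.03,0,-0.01,0,-0.01,0.03,0,-0.01,0,-0.01,0.03,0,0,0,-0.01,0.03,0,0,0,0,0.023,0,0,0,0,0,0,0]';python3 - <<'E'
from h import *
snap('wrist','w8')
E
```

```text
time: 9.6
tool_pos: [0.4246, 0.3466, 0.2072]
tool_rot: [3.132, 0.015, 1.575]
contact_force: [0.6, 0.0, -2.7]
opening: 0.0143
```

View pics/w8.png

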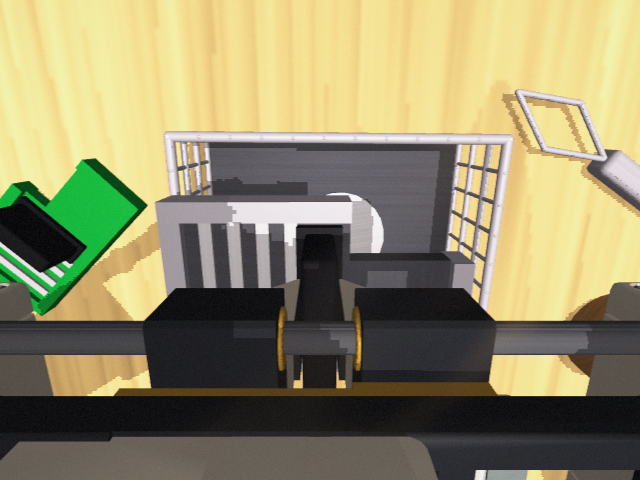

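Run:
```python
from h import *
c=load('w8')
for p in [(167,136),(510,139),(173,136)]: print(plane(c,*p,.09))
```

```text
[0.32467353 0.42021735 0.09      ]
[0.55084982 0.41925907 0.09      ]
[0.32859165 0.4202338  0.09      ]
```

```bash
python3 -m creep '[0,0.01,-0.01,0,0,0,0.0035,-0.0045,0,0,0,0,0,-0.02,0,0,0,0,-0.025,0,0,0,0,-0.025,0,0,0,0,0,0]'
```

```text
time: 10.4
tool_pos: [0.4414, 0.3244, 0.136]
tool_rot: [3.132, 0.016, 1.566]
contact_force: [-0.2, 0.6, -2.6]
opening: 0.014
```

```bash
python3 -m creep '[0,-0.003,0.007,-0.01,0,0,0,0,-0.015,0,0,0,0,-0.015,0,0,0,0,-0.01,0,0,0,0,-0.01,0,0,0,0,-0.005,0,0,0,0,0,0]';python3 - <<'E'
from h import *
snap('wrist','w9'); snap('side','s9')
E
```

```text
time: 11.28
tool_pos: [0.4397, 0.3318, 0.0688]
tool_rot: [3.128, 0.014, 1.565]
contact_force: [0.7, 0.7, -2.4]
opening: 0.0138
```

View pics/s9.png

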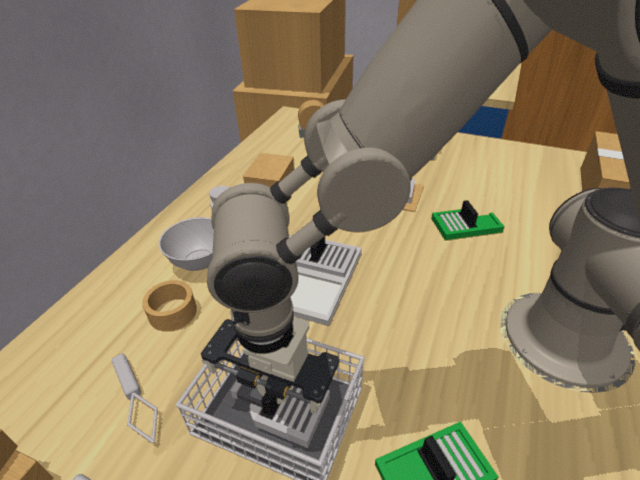

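Well inside; lower the last few mm until contact, release, and raise.

```bash
python3 -m creep '[0,0,0,-0.004,0,0,0,0,-0.003,0,0,0,0,0,0]'
```

```text
time: 11.75
tool_pos: [0.4404, 0.3322, 0.0627]
tool_rot: [3.126, 0.013, 1.565]
contact_force: [-0.3, 0.8, -4.0]
opening: 0.0139
```

```bash
python3 -m creep '[0,0,0,-0.002,0,0,0,0,0,0,0.15,0,0,0,0,0.25,0,0,0,0,0.35,0,0,0,0,0.4,0,0,0,0,0.4,0,0,0,0]'; python3 -m creep '[0.4,0,0,0.015,0,0.4,0,0,0.02,0,0.4,0,0,0.03,0,0.4,0,0,0.03,0,0.4,0,0,0.03,0,0.4,0,0,0.03,0,0.4,0,-0.02,0,0,0.4,0,-0.02,0,0,0.4,0,0,0,0]';python3 - <<'E'
from h import *
snap('wrist','w10'); snap('side','s10')
E
```

```text
time: 12.62
tool_pos: [0.4412, 0.3327, 0.0617]
tool_rot: [3.124, 0.012, 1.565]
contact_force: [-0.1, -0.1, -0.2]
opening: 0.0366
time: 13.75
tool_pos: [0.4402, 0.2896, 0.2274]
tool_rot: [3.121, 0.01, 1.565]
contact_force: [-0.9, 0.3, -0.4]
opening: 0.0367
```

View pics/w10.png

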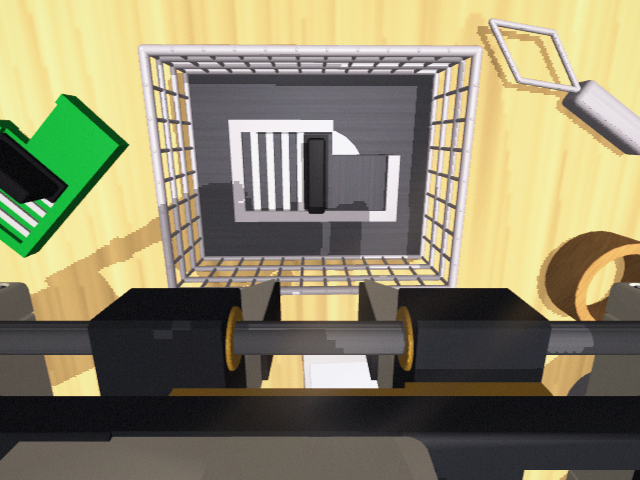

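View pics/s10.png

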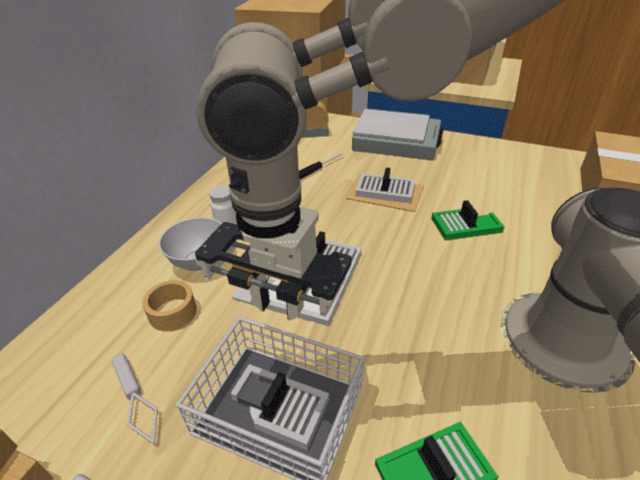

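```bash
python3 -m creep '[0.5,0.01,-0.03,0.01,0,0.5,0.015,-0.05,0.01,0.01,0.5,0.015,-0.05,0.01,0.01,0.5,0.015,-0.05,0.01,0.01,0.5,0.015,-0.05,0,0,0.5,0,-0.04,0,0,0.5,0,-0.03,0,0,0.5,0,0,0,0,0.5,0,0,0,0]';python3 - <<'E'
from h import *
snap('wrist','w11')
i=cv2.imread('pics/w11.png'); cv2.imwrite('pics/q11.png',i[:290])
E
```

```text
time: 14.98
tool_pos: [0.5114, -0.015, 0.2624]
tool_rot: [3.13, 0.008, 1.601]
contact_force: [0.3, 1.1, -0.1]
opening: 0.0455
```

View pics/w11.png

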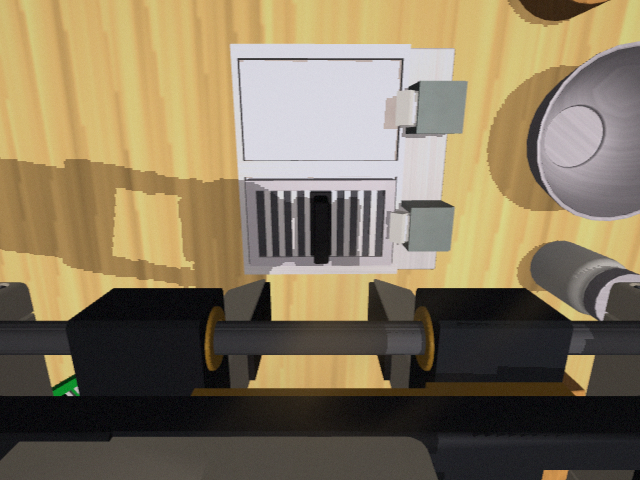

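Run:
```python
from h import *
i=cv2.imread('pics/w11.png')[45:170,225:415]
i=np.clip((i.astype(float)-120)*1.9,0,255).astype(np.uint8)
cv2.imwrite('pics/q11.png',cv2.resize(i,None,fx=4,fy=4,interpolation=cv2.INTER_CUBIC))
```

```text
(no output)
```

View pics/q11.png

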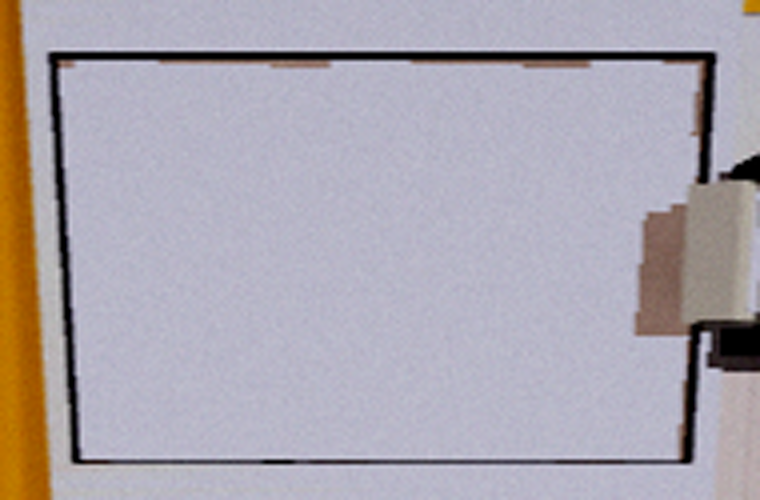

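Run:
```python
from h import *
c=load('w11')
def quad(P,z):
    X=np.array([plane(c,225+x/4-.4,45+y/4-.4,z) for x,y in P]);print(X[:,:2].round(4).tolist(),'c',X.mean(0)[:2].round(4),'sides',[round(float(np.linalg.norm(X[i]-X[(i+1)%4])),4) for i in range(4)],'yaw',[round(float(np.degrees(np.arctan2(*(X[j]-X[i])[[1,0]]))),2) for i,j in((0,1),(3,2),(0,3),(1,2))])
quad([(73,463),(692,463),(715,52),(49,52)],.019)
quad([(78,459),(684,459),(705,62),(60,62)],.010)
```

```text
[[0.4348, 0.0343], [0.5911, 0.0389], [0.588, 0.1333], [0.4319, 0.1282]] c [0.5114 0.0837] sides [0.1563, 0.0944, 0.1562, 0.094] yaw [1.7, 1.87, 91.83, 91.9]
[[0.4344, 0.0347], [0.591, 0.0394], [0.5877, 0.1328], [0.4326, 0.1277]] c [0.5114 0.0837] sides [0.1566, 0.0935, 0.1552, 0.093] yaw [1.7, 1.86, 91.12, 91.99]
```

```bash
python3 -m creep '[0.5,-0.005,-0.03,0,0.015,0.5,-0.01,-0.04,0,0.02,0.5,-0.01,-0.05,0,0.02,0.5,-0.01,-0.05,0,0.02,0.5,-0.01,-0.05,0,0.02,0.5,-0.01,-0.05,0,0,0.5,0,-0.04,-0.02,0,0.5,0,-0.02,-0.03,0,0.5,0,0,-0.03,0,0.5,0,0,0,0]'
```

```text
time: 16.27
tool_pos: [0.4594, -0.3426, 0.1802]
tool_rot: [3.126, 0.007, 1.72]
contact_force: [0.4, 0.2, 0.2]
opening: 0.0458
```

```bash
python3 -m creep '[0.5,-0.004,-0.007,-0.02,-0.02,0.5,-0.003,-0.005,-0.03,0,0.5,0,0,-0.03,0,0.5,0,0,0,0]';python3 - <<'E'
from h import *
snap('wrist','w12')
E
```

```text
time: 16.77
tool_pos: [0.4575, -0.3532, 0.1046]
tool_rot: [3.12, 0.014, 1.705]
contact_force: [-0.1, 0.1, 0.1]
opening: 0.0456
```

View pics/w12.png

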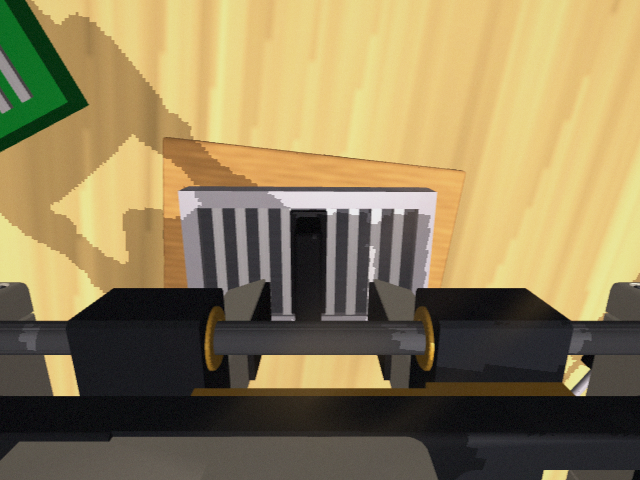

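```bash
python3 -m creep '[0.5,-0.0055,-0.001,-0.012,-0.003,0.5,0,0,-0.012,0,0.5,0,0,-0.008,0,0.5,0,0,0,0]'
```

```text
time: 17.32
tool_pos: [0.4543, -0.3559, 0.0761]
tool_rot: [3.115, 0.021, 1.703]
contact_force: [1.0, 0.0, -1.1]
opening: 0.046
```

```bash
python3 -m creep '[0.5,-0.002,0.001,-0.007,0,0.5,0,0,-0.005,0,0.5,0,0,-0.003,0,0.5,0,0,0,0]'
```

```text
time: 17.82
tool_pos: [0.4523, -0.355, 0.0603]
tool_rot: [3.114, 0.022, 1.703]
contact_force: [0.9, -0.4, 0.4]
opening: 0.0457
```

```bash
python3 -m creep '[0.5,0,0,-0.001,0,0.3,0,0,0,0,0.15,0,0,0,0,0,0,0,0,0,0,0,0,0,0,0,0,0,0,0]' 45;  python3 -m creep '[0,0,0,0.01,0,0,0,0,0.02,0,0,0,0,0.03,0,0,0,0,0.03,0,0,0,0,0.03,0,0,0,0,0.02,0,0,0,0,0,0]'
python3 - <<'E'
from h import *
snap('wrist','w13');snap('side','s13')
E
```

```text
time: 18.58
tool_pos: [0.4521, -0.3553, 0.0604]
tool_rot: [3.115, 0.022, 1.703]
contact_force: [-1.5, 0.1, 3.1]
opening: 0.014
time: 19.45
tool_pos: [0.4507, -0.353, 0.2038]
tool_rot: [3.117, 0.017, 1.703]
contact_force: [0.1, 0.2, -3.1]
opening: 0.0137
```

View pics/w13.png

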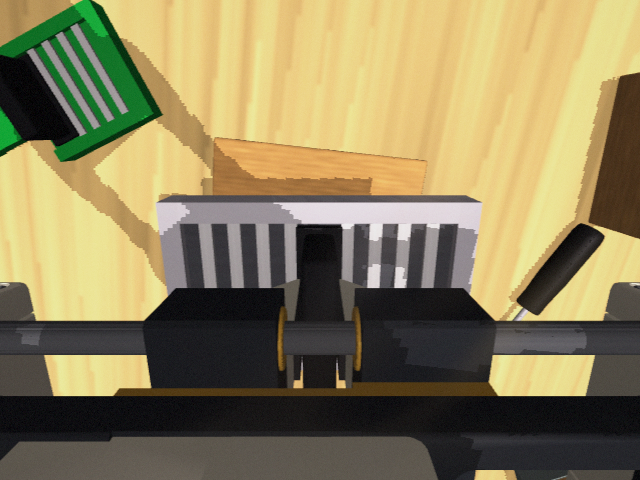

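View pics/s13.png

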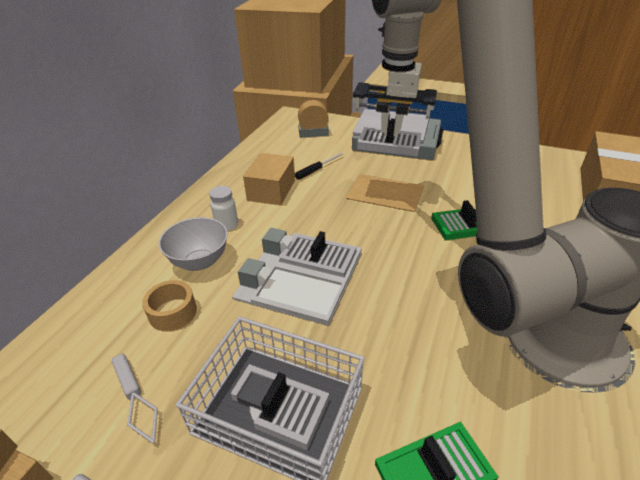

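Run:
```python
from h import *
for fn,tp,yaw,P in [('w13',[.4507,-.353,.2038],1.703,[(159,202),(480,201)]),('w7',[.5124,.0848,.2101],1.604,[(158,202)])]:
    c=load(fn); z=tp[2]-.0545+.02
    a=yaw-np.pi/2; M=np.array([[np.cos(a),np.sin(a)],[-np.sin(a),np.cos(a)]])
    for p in P: print(fn,(M@(plane(c,*p,z)-tp)[:2]).round(4))
```

```text
w13 [-0.0735  0.0454]
w13 [0.0749 0.0454]
w7 [-0.0738  0.0455]
```

```bash
python3 -m creep '[0,0,0.02,0.01,0,0,0.005,0.04,0.005,-0.015,0,0.005,0.045,0,-0.015,0,0.01,0.045,0,-0.02,0,0.01,0.045,0,-0.02,0,0.01,0.045,0,-0.02,0,0.01,0.045,0,0,0,0,0.045,0,0,0,0,0.035,0,0,0,0,0.02,0,0,0,0,0.01,0,0,0,0,0,0,0]'
```

```text
time: 21.05
tool_pos: [0.4909, 0.0666, 0.2109]
tool_rot: [3.134, 0.002, 1.613]
contact_force: [-0.8, -0.7, -2.6]
opening: 0.0135
```

```bash
python3 -m creep '[0,0.01,0.008,-0.01,-0.008,0,0.008,0.007,-0.02,-0.003,0,0.002,0.002,-0.02,0,0,0,0,-0.02,0,0,0,0,0,0]'
```

```text
time: 21.68
tool_pos: [0.5139, 0.0817, 0.1362]
tool_rot: [3.134, 0.003, 1.594]
contact_force: [0.5, 0.3, -2.4]
opening: 0.0137
```

```bash
python3 -m creep '[0,-0.002,0.0025,-0.01,0.008,0,0,0,-0.01,0,0,0,0,0,0]';python3 - <<'E'
from h import *
snap('wrist','w14');snap('side','s14')
E
```

```text
time: 22.05
tool_pos: [0.5129, 0.0839, 0.1158]
tool_rot: [3.132, 0.003, 1.602]
contact_force: [-0.0, 0.5, -3.5]
opening: 0.0138
```

View pics/w14.png

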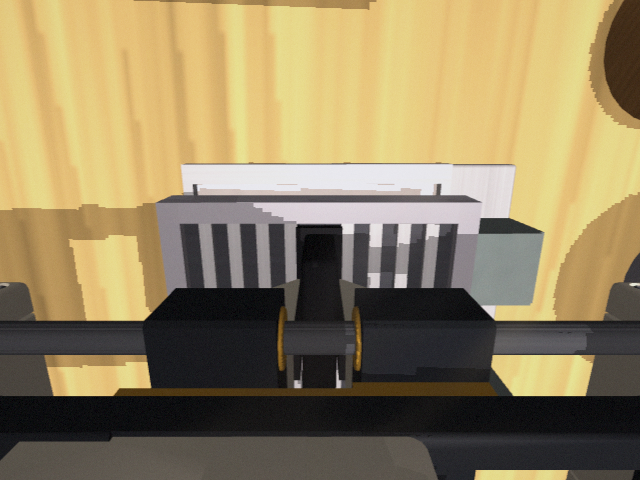

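View pics/s14.png

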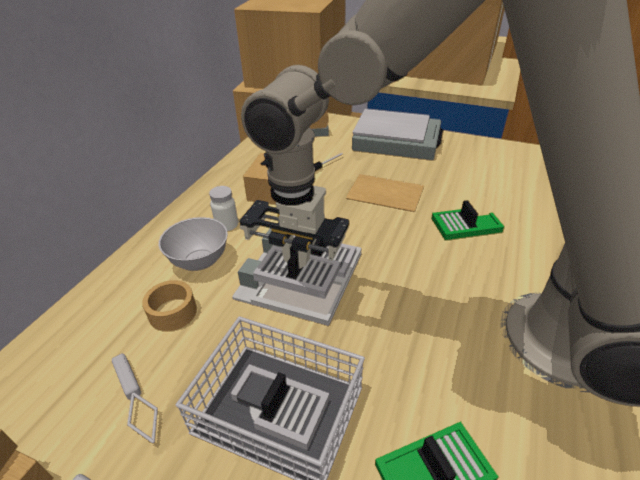

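Run:
```python
from h import *
c=load('w14')
a,b=plane(c,194,186,.019),plane(c,440,185,.019); print(a,b,(a+b)/2)
i=cv2.imread('pics/w14.png')[155:215,150:520]; cv2.imwrite('pics/q14.png',cv2.resize(i,None,fx=2.1,fy=4,interpolation=cv2.INTER_CUBIC))
```

```text
[0.43295029 0.12666192 0.019     ] [0.58756396 0.1319032  0.019     ] [0.51025712 0.12928256 0.019     ]
```

View pics/q14.png

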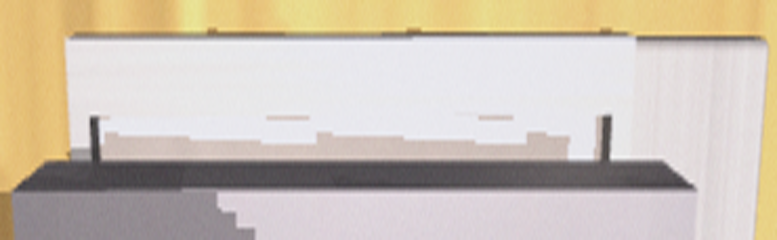

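```bash
python3 -m creep '[0,-0.0018,-0.0005,-0.006,0,0,0,0,-0.006,0,0,0,0,-0.005,0,0,0,0,0,0]' 55; python3 -m creep '[0,0,0,-0.005,0,0,0,0,-0.005,0,0,0,0,0,0]'
```

```text
time: 22.65
tool_pos: [0.5118, 0.0835, 0.0991]
tool_rot: [3.129, 0.003, 1.602]
contact_force: [-0.1, -0.1, -3.5]
opening: 0.0139
time: 23.02
tool_pos: [0.51, 0.0835, 0.0883]
tool_rot: [3.133, 0.003, 1.602]
contact_force: [-4.2, -1.0, -3.7]
opening: 0.0139
```

```bash
python3 -m creep '[0,0.0015,0,-0.005,0,0,0.001,0,-0.004,0,0,0,0,0,0]'
```

```text
time: 23.4
tool_pos: [0.5116, 0.0835, 0.078]
tool_rot: [3.136, 0.003, 1.602]
contact_force: [-3.6, -0.2, -2.2]
opening: 0.0137
```

```bash
python3 -m creep '[0,0,0,-0.004,0,0,0,0,-0.003,0,0,0,0,0,0]'
python3 - <<'E'
from h import *
snap('wrist','w15');snap('side','s15')
E
```

```text
time: 23.78
tool_pos: [0.5112, 0.0835, 0.0699]
tool_rot: [3.137, 0.003, 1.602]
contact_force: [-2.9, -0.0, -4.4]
opening: 0.014
```

View pics/w15.png

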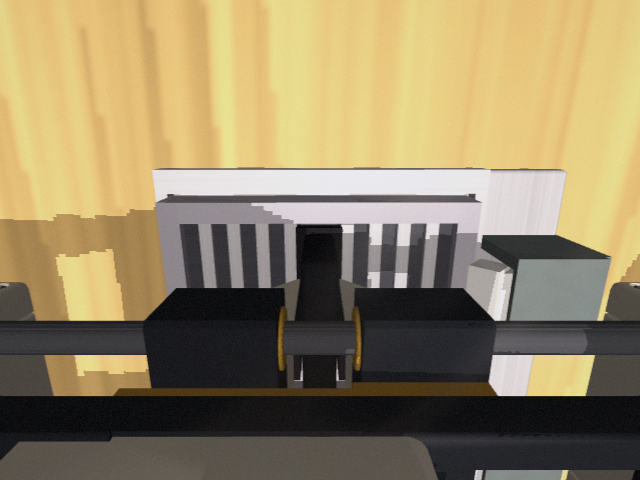

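```bash
python3 -m creep '[0,0,0,-0.004,0,0,0,0,-0.002,0,0,0,0,0,0]'; python3 -m creep '[0,0,0,-0.002,0,0,0,0,-0.002,0]'
```

```text
time: 24.25
tool_pos: [0.5141, 0.0835, 0.065]
tool_rot: [3.13, 0.003, 1.602]
contact_force: [0.1, 0.0, -3.9]
opening: 0.014
time: 24.5
tool_pos: [0.5147, 0.084, 0.0637]
tool_rot: [3.128, 0.002, 1.602]
contact_force: [-8.4, 1.5, 23.5]
opening: 0.0139
```

```bash
python3 -m creep '[0,-0.0025,0,0,0,0,0,0,-0.001,0]'; python3 -m creep '[0,0,0,-0.001,0,0,0,0,-0.001,0]'
python3 - <<'E'
from h import *
snap('wrist','w16');snap('side','s16');snap('scene','c16')
a=cv2.imread('pics/side0.png')
i=cv2.imread('pics/s16.png')[210:330,215:375]; cv2.imwrite('pics/q16.png',cv2.resize(i,None,fx=5,fy=5,interpolation=cv2.INTER_CUBIC))
E
```

```text
time: 24.75
tool_pos: [0.5137, 0.084, 0.0646]
tool_rot: [3.123, 0.003, 1.602]
contact_force: [-1.2, -0.3, 3.2]
opening: 0.0137
time: 25.0
tool_pos: [0.5142, 0.0841, 0.0638]
tool_rot: [3.122, 0.003, 1.602]
contact_force: [-2.2, 1.2, 10.5]
opening: 0.0135
```

View pics/q16.png

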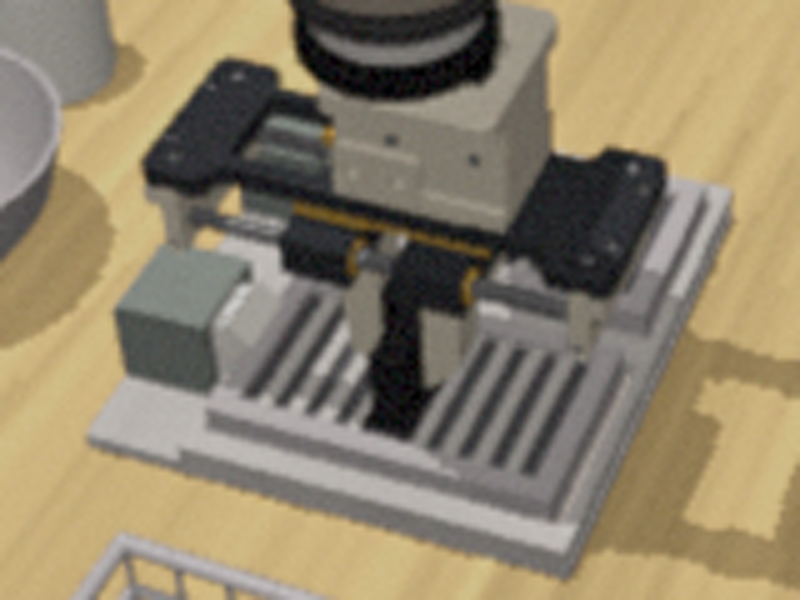

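View pics/w16.png

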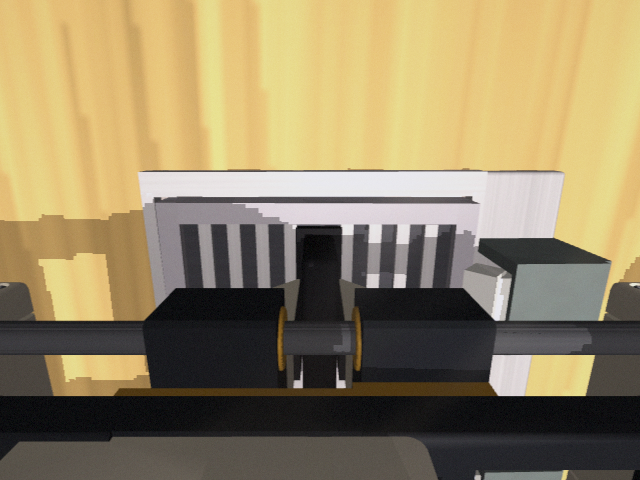

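```bash
python3 -m creep '[0,-0.001,0,-0.0015,0,0,0,0,-0.001,0]'; python3 -m creep '[0,0,0,0.0003,0,0.15,0,0,0,0,0.3,0,0,0,0,0.45,0,0,0,0,0.45,0,0,0,0]'; python3 -m creep '[0.45,0,0,0.01,0,0.45,0,0,0.02,0,0.45,0,0,0.03,0,0.45,0,0,0.04,0,0.45,0,-0.02,0.04,0,0.45,0,-0.04,0.04,0,0.45,0,-0.03,0.02,0,0.45,0,0,0,0]'
python3 - <<'E'
from h import *
snap('wrist','w17');snap('side','s17');snap('scene','c17')
def z(fn,r,k): 
    i=cv2.imread(f'pics/{fn}.png')[r[1]:r[3],r[0]:r[2]]
    return cv2.resize(i,None,fx=k,fy=k,interpolation=cv2.INTER_CUBIC)
cv2.imwrite('pics/q17.png',z('s17',(215,210,375,330),5)); cv2.imwrite('pics/q17c.png',z('c17',(280,210,430,310),5))
E
```

```text
time: 25.4
tool_pos: [0.5142, 0.0842, 0.0638]
tool_rot: [3.12, 0.003, 1.602]
contact_force: [-5.2, 0.9, 12.7]
opening: 0.0141
time: 26.02
tool_pos: [0.5148, 0.084, 0.0645]
tool_rot: [3.119, 0.003, 1.602]
contact_force: [-1.4, 0.1, -1.0]
opening: 0.0384
time: 27.02
tool_pos: [0.514, -0.0079, 0.2755]
tool_rot: [3.114, 0.005, 1.604]
contact_force: [0.6, 0.7, -0.2]
opening: 0.0413
```

View pics/w17.png

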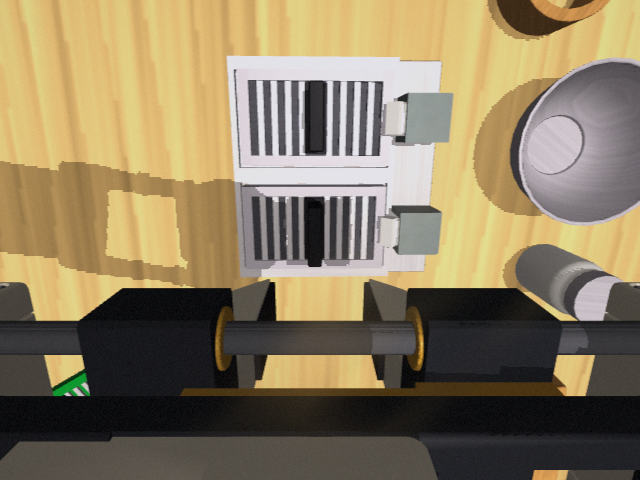

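View pics/q17.png

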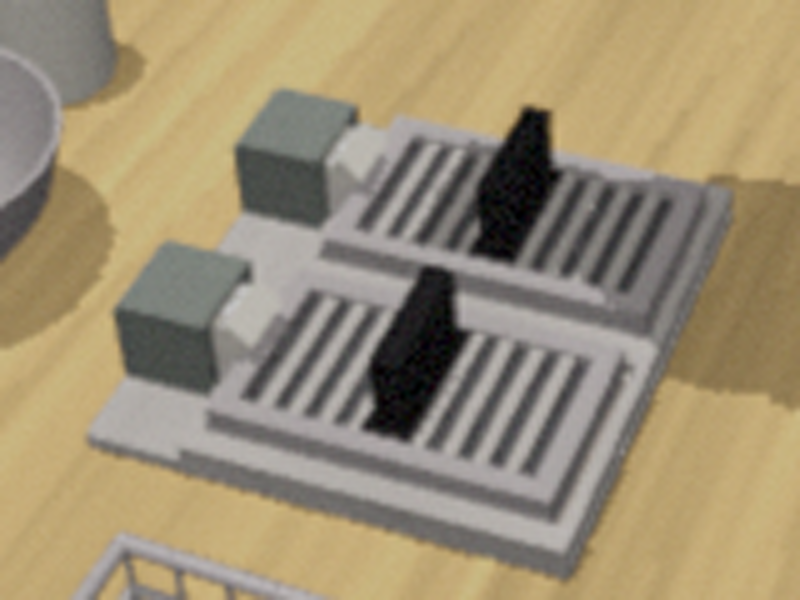

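View pics/c17.png

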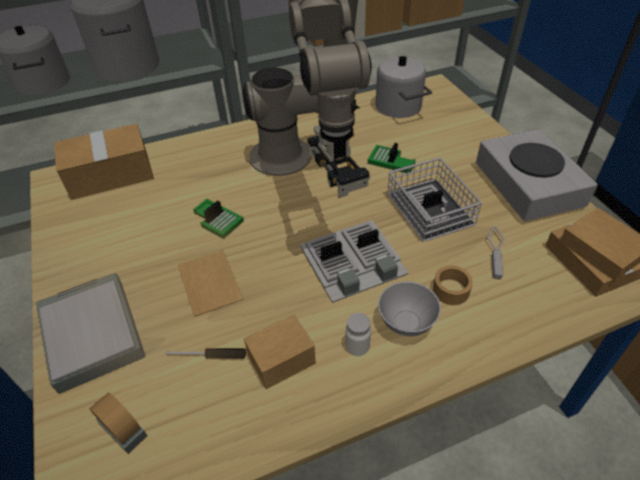

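Run:
```python
from h import *
i=cv2.imread('pics/w17.png')[50:285,220:460]
i=np.clip((i.astype(float)-60)*1.3,0,255).astype(np.uint8)
cv2.imwrite('pics/q17w.png',cv2.resize(i,None,fx=2.5,fy=2.5,interpolation=cv2.INTER_CUBIC))
```

```text
(no output)
```

View pics/q17w.png

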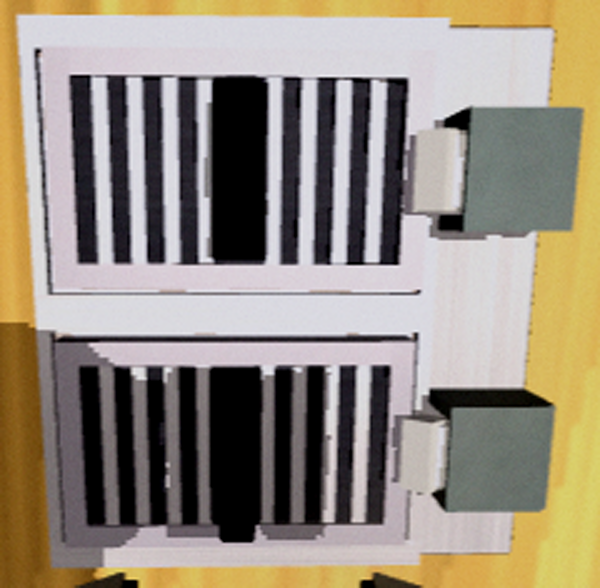

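View pics/q17c.png

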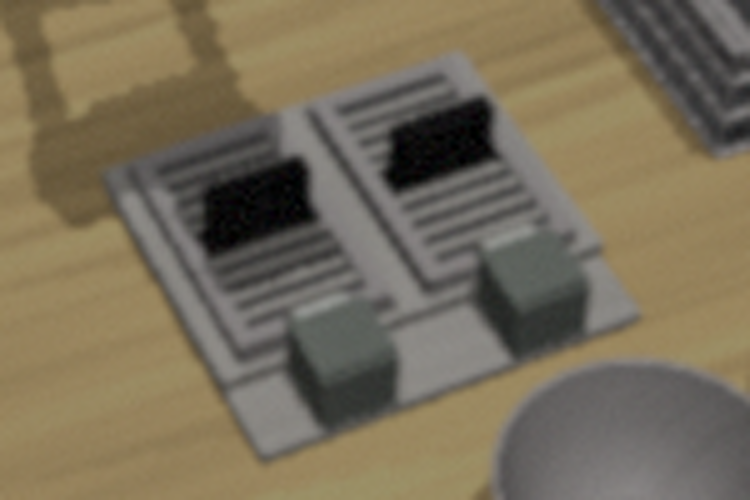

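Run:
```python
from h import *
a=cv2.imread('pics/scene0.png').astype(int);b=cv2.imread('pics/c17.png').astype(int)
d=np.abs(a-b).max(2)
for n,(x0,y0,x1,y1) in dict(tape=(432,265,475,306),bowl=(378,285,440,336),jar=(343,312,373,356),carton=(244,316,316,383),driver=(165,345,246,362),whisk=(484,226,508,280),sound=(302,235,352,290),green2=(190,195,245,238)).items():
    print(n,(d[y0:y1,x0:x1]>45).sum())
from cell import workorder
print(workorder.hand_in())
```

```text
tape 0
bowl 0
jar 0
carton 0
driver 0
whisk 0
sound 0
green2 1
the job is handed in; nothing more can be done
None
```

The cassette swap is done and handed in at about 27 s of the 66 s allowed.

- **Reject:** The damaged cassette was in bay a, on the +y side. I pulled it straight up past its latch and lowered it onto the basket floor before opening the fingers. The last wrist and side pictures of the basket show it lying flat inside.
- **Spare:** I took the spare from the pad and pressed it straight down into bay a. The sideways latch load of about 3 N dropped to zero as the nose snapped over. It then met the floor at the expected height, where I pressed with up to 23.5 N.
- **Last checks:**
  - The spare's grip is at the same pixels in both fixed views as the seated damaged one was, which I take as flat on the floor.
  - Latch a's nose stands out over the end just like latch b's.
  - In the scene camera, the sound cassette, tape, bowl, jar, carton, driver, whisk and the green look-alike beside the pad show no change from the first picture. I did not run that comparison on the other green look-alike, beside the basket.
  - The robot stands clear at 0.28 m height.
- **Small disagreements:**
  - The spare sits about 2–3 mm towards the latch end, within the bay's play, because the arm sprang that way when the latch snapped.
  - The tool drifted up to about 1.5° from vertical on the way. I saw no effect on the seating.
  - I measured the pocket's width as 94 mm against the stated 96 mm, which is within the camera calibration.

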